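# Find the rocking pot lid and press it home

## Task

One of the four wooden pot lids is not home: it rocks when its edge is pressed, while the others lie firm. Press on the lids with the fingertips to find the one that rocks, push that lid down level until it is fully home, and finish while still holding it down firmly with the fingertips. Only press from above, lift nothing, and leave the things round the pots where they are.

Things in the scene. Friction and masses are not known exactly. Their poses are not given: they have to be found in the camera images.
- tray: shallow dark wooden tray, 224 x 224 mm, walls 20 mm high, fixed to the counter, its floor 8 mm thick; origin at the centre of its underside. The four pots stand in it two by two, about 100 mm apart
- pot_1: one of four identical round white ceramic pots with a blue band, 82 mm across, 70 mm high, fixed in the tray; origin at the centre of its underside, z up. A hidden ledge inside its mouth carries the lid; ledges differ in depth, so a lid's height does not tell whether it is home. The lid that is not home moves 5 mm down until it meets its ledge, and then stays
- lid_1: flat light-wood lid of pot_1, 66 mm across; origin at the centre of its top, z up, square to it. At the start all lids are level, tops 8 mm above the pot's edge. A lid that is home is rigid. The one that is not hangs in a springy seal: 3 N pressed 15 to 25 mm off centre tips it by about 0.1 rad or more (that side 2 to 4 mm down, springs back); over 12 N at its middle slides it home, top 3 mm above the edge
- pot_2: one of four identical round white ceramic pots with a blue band, 82 mm across, 70 mm high, fixed in the tray; origin at the centre of its underside, z up. A hidden ledge inside its mouth carries the lid; ledges differ in depth, so a lid's height does not tell whether it is home. The lid that is not home moves 5 mm down until it meets its ledge, and then stays
- lid_2: flat light-wood lid of pot_2, 66 mm across; origin at the centre of its top, z up, square to it. At the start all lids are level, tops 8 mm above the pot's edge. A lid that is home is rigid. The one that is not hangs in a springy seal: 3 N pressed 15 to 25 mm off centre tips it by about 0.1 rad or more (that side 2 to 4 mm down, springs back); over 12 N at its middle slides it home, top 3 mm above the edge
- pot_3: one of four identical round white ceramic pots with a blue band, 82 mm across, 70 mm high, fixed in the tray; origin at the centre of its underside, z up. A hidden ledge inside its mouth carries the lid; ledges differ in depth, so a lid's height does not tell whether it is home. The lid that is not home moves 5 mm down until it meets its ledge, and then stays
- lid_3: flat light-wood lid of pot_3, 66 mm across; origin at the centre of its top, z up, square to it. At the start all lids are level, tops 8 mm above the pot's edge. A lid that is home is rigid. The one that is not hangs in a springy seal: 3 N pressed 15 to 25 mm off centre tips it by about 0.1 rad or more (that side 2 to 4 mm down, springs back); over 12 N at its middle slides it home, top 3 mm above the edge
- pot_4: one of four identical round white ceramic pots with a blue band, 82 mm across, 70 mm high, fixed in the tray; origin at the centre of its underside, z up. A hidden ledge inside its mouth carries the lid; ledges differ in depth, so a lid's height does not tell whether it is home. The lid that is not home moves 5 mm down until it meets its ledge, and then stays
- lid_4: flat light-wood lid of pot_4, 66 mm across; origin at the centre of its top, z up, square to it. At the start all lids are level, tops 8 mm above the pot's edge. A lid that is home is rigid. The one that is not hangs in a springy seal: 3 N pressed 15 to 25 mm off centre tips it by about 0.1 rad or more (that side 2 to 4 mm down, springs back); over 12 N at its middle slides it home, top 3 mm above the edge
- spare_cork: loose cork standing upright in the middle of the tray between the pots, 24 mm across, 43 mm high; origin at the centre of its underside; a bystander
- lemon: loose lemon on the counter, about 67 x 51 x 49 mm; a bystander
- tape: loose roll of tape lying on the counter, about 103 mm across, 25 mm high; a bystander
- tin: small loose dark red tin box with its lid shut on the counter, 70 x 108 x 42 mm; a bystander

How it is judged:
By the outcome, as a careful person would: the job done as asked, in the order asked, and still so for the second after the job is handed in, while the arm keeps its last pose, push and grip.
It also fails if it takes over 58 s, if anything falls off the work surface, if the arm or the gripper's body presses on something with over 40 N, if the wrist force passes 120 N, or if a joint passes its speed limit or range.

## Robot

A 6-joint arm with a two-finger parallel gripper is mounted at the origin on a cart in front of the work surface, level with it; the furniture and walls round the work are solid. World frame = base frame: x ahead of the robot, y to its left, z up, the work surface at z = 0. Lengths are in m, angles in rad, forces in N, time in s.
With the tool pointing down it reaches from about 0.275 to 0.875 m from the base axis. Payload 12.5 kg.
Tool frame: the origin (TCP) lies at the very end of the fingers, on their centre line; the grasp point (between the pads) lies 19 mm behind it; z points along the fingers, y is the line along which they close (so a half turn about z gives the same grasp; the last joint's range is limited). The gripper opens to 85 mm and grips with 20 to 120 N. Pads are 22 mm wide; open, the fingers measure 114 mm over their backs; the gripper's body (76 mm by 85 mm) begins 54 mm behind the grasp point. The pads swing forward as they close: fully open they stand 13 mm farther back than shut.
Start: joints at [1.256, 0.351, 1.652, -0, 1.139, -0.085], TCP at [0.125, 0.536, 0.231] pointing down, gripper open.
Joint ranges: [-2.75, 2.75], [-0.79, 2.1], [0.01, 2.65], [-1.57, 4.71], [0.07, 3.14], [-2.87, 2.87]. Speed limits (rad/s): [2.22, 2.22, 2.79, 3.14, 3.14, 3.14].

## Interface

Orientations are given as a 3x3 rotation matrix whose columns are the frame's x, y, z axes.
In Python, from bench import manip gives the robot as it stands. Calls block until the motion is done:
- manip.move_ptp(position, orientation): joint-space move of the TCP to a pose.
- manip.move_l(position, attitude=None, max_speed=0.15): straight line of the TCP; attitude=None keeps the orientation; max_speed is the mean speed in m/s.
- manip.move_j(angles): joint-space move.
- manip.set_gripper(opening, effort=None): opening from 0.0 (shut) to 1.0 (fully open); effort is the grip in N (None keeps the last); returns when the fingers have stopped.
- manip.dwell(seconds).
- manip.inverse_kinematics(position, orientation): joint angles nearest the present ones, or None.
- manip.grab_frame(name): name is "scene" or "top" or "wrist"; returns (picture, depth): 480x640x3 uint8, red, green, blue; 480x640 float32, m along the optical axis (not along the pixel's ray), 0 where there is no reading.
- manip.get_calibration(name): a dict with "camera_matrix" (3x3 intrinsics, pixels), "R" (3x3) and "t" (3): a world point X has camera coordinates R X + t. Camera axes: x right, y down, z forward; pixel columns grow to the right and rows downward; lengths in m; the calibration is good to about 2 mm. A picture is of the moment at which its call begins: read the wrist's pose just before it. get_calibration takes no time and is no camera call; for the wrist camera it gives the pose at the moment of the call.
A pose or a line that the arm cannot do raises manip.Unreachable and nothing moves.
- manip.sign_off(): hands the job in; it is judged then, once.
Trained networks look in the newest picture that a camera, given by its name, has taken for a name from the list of things; names that differ only in an ending like _2 or _b are one class to them, and where a whole thing is asked for, a point or a joint stands for the part that bears it (a point fixed in the world has none). Each returns a list of dicts, best first, with "confidence" (0 to 1); they miss things now and then, are a little off and sometimes report something else, mostly with a low value. They report only what shows in the picture. A call takes as long as a camera call.
- manip.look_for(camera, name): "at" ([x, y, z] in m, in world coordinates, good to about 4 mm: the middle of the surface that is visible of it).
Readings, each from a call of its own:
- manip.current_time(): time.
- manip.current_qpos(): joint angles.
- manip.current_joint_vel(): joint speeds.
- manip.current_joint_torque(): joint torques, N m.
- manip.current_ee_pos(): TCP position.
- manip.current_tcp_rot(): TCP orientation.
- manip.current_force(): force on the tool from outside, world axes, zero at the start.
- manip.current_ft_torque(): the same for the moment, N m.
- manip.current_grip_width(): opening from 0.0 (shut) to 1.0 (fully open).
- manip.current_grip_force(): force on a finger pad.
Only numpy, scipy, OpenCV 4.12 (cv2) and the standard library are available. Lean on these libraries where they do the work, as an engineer would, in place of code of your own. Each camera call takes 0.05 s, during which the arm holds its last target. There are 200 camera calls.

## Working session

There is one attempt and no reset: what is moved stays moved. The work goes in short steps, each a Python script; the robot and the scene stay as the last script left them, time stands still between calls to the robot, and variables do not carry over. Pictures are saved under pics/ and viewed, at most 10 in all, crops included, and the job is handed in when it is done.

```bash
mkdir -p pics; python3 - <<'E'
from bench import manip
import cv2
for c in ["top","scene"]:
    p,d=manip.grab_frame(c); cv2.imwrite(f"pics/{c}0.png",p[:,:,::-1])
    for n in ["lid_1","pot_1","spare_cork","tray","lemon","tape","tin"]:
        for r in manip.look_for(c,n): print(c,n,[round(float(v),4) for v in r["at"]],round(r["confidence"],2))
print(manip.current_time(),manip.current_force(),manip.current_tcp_rot())
E
```

```text
top lid_1 [0.5758, -0.0316, 0.0869] 0.84
top lid_1 [0.5976, -0.1283, 0.0894] 0.74
top lid_1 [0.4838, -0.0503, 0.0866] 0.6
top lid_1 [0.4958, -0.1454, 0.0877] 0.6
top lid_1 [0.5926, -0.1232, 0.0859] 0.55
top pot_1 [0.4801, -0.0486, 0.0857] 0.84
top pot_1 [0.497, -0.1432, 0.0836] 0.84
top tray [0.5369, -0.0882, 0.0101] 0.88
top tray [0.4816, -0.0483, 0.0871] 0.75
top lemon [0.406, 0.1824, 0.042] 0.84
top tape [0.4932, -0.3761, 0.0206] 0.97
top tape [0.5929, -0.1242, 0.0864] 0.43
top tin [0.4277, 0.2983, 0.0426] 0.74
scene lid_1 [0.4843, -0.0461, 0.083] 0.96
scene lid_1 [0.4937, -0.1384, 0.0853] 0.88
scene lid_1 [0.5937, -0.1234, 0.0848] 0.62
scene lid_1 [0.5795, -0.0248, 0.0869] 0.6
scene pot_1 [0.5763, -0.0201, 0.0768] 0.88
scene pot_1 [0.4789, -0.0263, 0.0777] 0.79
scene pot_1 [0.4925, -0.1246, 0.0776] 0.67
scene pot_1 [0.5822, -0.1113, 0.0807] 0.66
scene spare_cork [0.5431, -0.0821, 0.0519] 0.48
scene tray [0.5219, -0.0192, 0.0098] 0.76
scene tray [0.4901, -0.1279, 0.0786] 0.33
scene lemon [0.4081, 0.1859, 0.0432] 0.89
scene tape [0.487, -0.3681, 0.0243] 0.87
scene tape [0.4815, -0.0466, 0.082] 0.39
scene tin [0.425, 0.3071, 0.0455] 0.64
scene tin [0.4788, -0.0274, 0.0747] 0.31
0.8 [-0.44221132 -0.10683861 -0.40690364] [[-9.73707455e-01  2.27802088e-01 -3.02057571e-05]
 [ 2.27802089e-01  9.73707454e-01 -4.23237714e-05]
 [ 1.97701274e-05 -4.80919063e-05 -9.99999999e-01]]
```

View pics/top0.png

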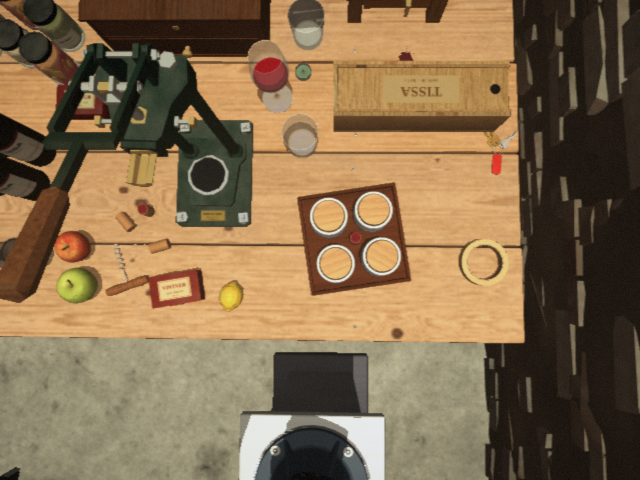

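View pics/scene0.png

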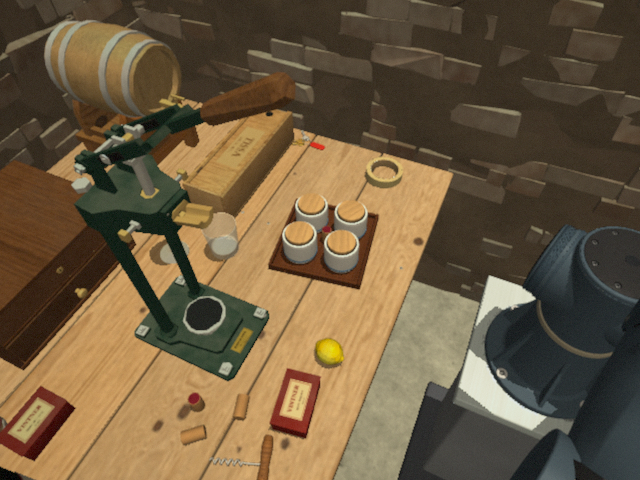

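The top view shows the lids at px (328,216), (374,209), (335,263) and (381,256), matching the network's positions, with the cork at (355,238). The scene view shows a tall press with a long handle, upper left at (80–290, 75–370). I'll check how close it comes to the arm's sweep.

```bash
cat > h.py <<'E'
from bench import manip
import numpy as np
def cloud(c):
    p,d=manip.grab_frame(c); k=manip.get_calibration(c); K=np.array(k["camera_matrix"])
    v,u=np.nonzero(d>0); z=d[v,u]
    P=np.stack([(u-K[0,2])*z/K[0,0],(v-K[1,2])*z/K[1,1],z],1)
    return (P-np.array(k["t"]))@np.array(k["R"])
E
python3 - <<'E'
from h import *
P=np.vstack([cloud("top"),cloud("scene")])
r=np.hypot(P[:,0],P[:,1]); a=np.degrees(np.arctan2(P[:,1],P[:,0]))
for lo in range(-20,100,10):
    m=(a>lo)&(a<=lo+10)&(P[:,2]>0.11)&(r>.25)&(r<1.2)
    if m.sum()>5:
        j=np.argsort(r[m])[:200]; q=P[m][j]; print(lo,m.sum(),q[3].round(3),q[-1].round(3), 'z',np.percentile(P[m][:,2],[1,99]).round(2))
m=(abs(P[:,2]-.086)<.006)&(abs(P[:,0]-.54)<.12)&(abs(P[:,1]+.087)<.12)
for c in [(.577,-.029),(.595,-.125),(.482,-.048),(.495,-.142)]:
    n=m&(np.hypot(P[:,0]-c[0],P[:,1]-c[1])<.045); q=P[n]; print(c,n.sum(),((q.min(0)+q.max(0))/2).round(4),q.mean(0).round(4),np.ptp(q,axis=0).round(3))
c,s=np.cos(-.2),np.sin(-.2)
for yaw in [0,.2,np.pi/2,-np.pi/2,np.pi]:
    c,s=np.cos(yaw),np.sin(yaw); R=np.array([[c,s,0],[s,-c,0],[0,0,-1]])
    for p in [(.3,.25,.25),(.54,-.087,.15)]: print(yaw,p,np.round(manip.inverse_kinematics(p,R),2))
E
```

```text
-20 1963 [ 0.959 -0.177  0.188] [ 1.029 -0.182  0.36 ] z [0.16 0.38]
-10 6605 [ 0.897 -0.148  0.11 ] [ 1.028 -0.109  0.302] z [0.12 0.38]
0 4717 [0.831 0.083 0.145] [0.836 0.086 0.184] z [0.11 0.2 ]
10 24410 [0.584 0.192 0.569] [0.588 0.203 0.571] z [0.11 0.57]
20 23334 [0.428 0.219 0.656] [0.43  0.224 0.661] z [0.12 0.67]
30 1937 [0.724 0.604 0.144] [0.729 0.606 0.191] z [0.11 0.19]
40 917 [0.629 0.626 0.112] [0.644 0.619 0.149] z [0.11 0.19]
60 1803 [0.113 0.291 0.598] [0.121 0.316 0.606] z [0.51 0.62]
70 8693 [0.122 0.335 0.62 ] [0.125 0.348 0.61 ] z [0.27 0.62]
(0.577, -0.029) 1316 [ 0.5835 -0.0323  0.0858] [ 0.5827 -0.032   0.0857] [0.076 0.078 0.011]
(0.595, -0.125) 1237 [ 0.5968 -0.125   0.086 ] [ 0.5963 -0.1264  0.0858] [0.074 0.078 0.012]
(0.482, -0.048) 1351 [ 0.4828 -0.0479  0.0854] [ 0.4827 -0.0474  0.0857] [0.074 0.077 0.011]
(0.495, -0.142) 1279 [ 0.4984 -0.1423  0.0853] [ 0.4994 -0.1435  0.0857] [0.075 0.072 0.011]
0 (0.3, 0.25, 0.25) [ 0.58  0.03  2.   -0.    1.11  2.15]
0 (0.54, -0.087, 0.15) [-0.24  0.44  1.74 -0.    0.96  1.33]
0.2 (0.3, 0.25, 0.25) [ 0.58  0.03  2.   -0.    1.11  1.95]
0.2 (0.54, -0.087, 0.15) [-0.24  0.44  1.74 -0.    0.96  1.13]
1.5707963267948966 (0.3, 0.25, 0.25) [ 0.58  0.03  2.   -0.    1.11  0.58]
1.5707963267948966 (0.54, -0.087, 0.15) [-0.24  0.44  1.74 -0.    0.96 -0.24]
-1.5707963267948966 (0.3, 0.25, 0.25) [ 0.58  0.03  2.   -0.    1.11 -2.57]Traceback (most recent call last):
  File "<stdin>", line 14, in <module>
    return _wrapfunc(a, 'round', decimals=decimals, out=out)
    return _wrapit(obj, method, *args, **kwds)
    result = getattr(arr, method)(*args, **kwds)
TypeError: unsupported operand type(s) for *: 'NoneType' and 'float'
```

```bash
cat >> h.py <<'E'
R=np.array([[0,1,0],[1,0,0],[0,0,-1.]])
L={"A":(.582,-.032,1),"B":(.597,-.1265,-1),"C":(.4827,-.0475,1),"D":(.498,-.142,-1)}
def press(x,y,z,fmax,depth,step=.0005):
    """step down from z until fmax or depth below it; returns list of (tcp z, force)"""
    manip.dwell(.15); f0=np.mean([manip.current_force()[2] for _ in range(3)]); out=[]
    zt=z
    while zt>z-depth:
        zt-=step; manip.move_l((x,y,zt),max_speed=.02); manip.dwell(.03)
        f=manip.current_force()[2]-f0; out.append((round(float(manip.current_ee_pos()[2]),4),round(float(f),2)))
        if f>fmax: break
    return out
E
python3 - <<'E'
from h import *
manip.set_gripper(0.0,60)
for p in [(.32,.22,.25),(.38,-.04,.22)]: manip.move_ptp(p,R)
print(manip.current_time())
x,y,s=L["C"]; y+=.021*s
manip.move_ptp((x,y,.12),R); manip.move_l((x,y,.092)); print(manip.current_time(),manip.current_ee_pos(),manip.current_grip_width())
print(press(x,y,.092,4,.010)); print(manip.current_time()); manip.move_l((x,y,.1)); 
E
```

```text
4.1
5.0667 [ 0.48239659 -0.02654153  0.09309075] 0.0030763085223216233
[(0.0917, -0.2), (0.091, 0.44), (0.0905, -0.0), (0.09, 0.41), (0.0895, -0.03), (0.089, 0.26), (0.0885, 0.41), (0.088, -0.53), (0.0875, -0.54), (0.087, 1.18), (0.0865, 0.71), (0.086, 0.7), (0.0857, 4.24)]
8.9
```

```bash
python3 - <<'E'
from h import *
for n in "ABD":
    x,y,s=L[n]; y+=.021*s
    manip.move_ptp((x,y,.11),R); manip.move_l((x,y,.0885))
    o=press(x,y,.0885,5,.0065); print(n,o,manip.current_time()); manip.move_l((x,y,.11))
    if o[-1][1]<5 or o[-1][0]<.0843: print("rocks",n); break
E
```

```text
A [(0.0882, -1.12), (0.0875, -1.29), (0.087, -1.12), (0.0865, -0.88), (0.086, -0.69), (0.0857, 3.51), (0.0856, 7.91)] 12.0583
B [(0.0882, 0.29), (0.0875, 0.14), (0.087, 0.47), (0.0865, 0.77), (0.086, 0.88), (0.0857, 4.43), (0.0856, 8.19)] 15.4083
D [(0.0882, -0.22), (0.0875, 0.19), (0.087, -0.04), (0.0865, 0.16), (0.086, 0.64), (0.0856, 2.32), (0.0852, 5.26)] 18.6333
```

D gives more than A and B, which are rigid. C only had one contact step. I'll retest D and C, slower and a bit deeper.

```bash
python3 - <<'E'
from h import *
for n in "DC":
    x,y,s=L[n]; y+=.024*s
    manip.move_ptp((x,y,.11),R); manip.move_l((x,y,.0870)); manip.dwell(.2)
    f0=np.mean([manip.current_force()[2] for _ in range(3)])
    for zt in [.0860,.0855,.085,.0845,.084]:
        manip.move_l((x,y,zt),max_speed=.02); fs=[]
        for _ in range(3): manip.dwell(.12); fs.append(round(float(manip.current_force()[2]-f0),2))
        print(n,zt,round(float(manip.current_ee_pos()[2]),4),fs,manip.current_ft_torque().round(2))
        if min(fs)>5.5: break
    print(manip.current_time()); manip.move_l((x,y,.11))
E
```

```text
D 0.086 0.086 [0.22, 0.58, -0.24] [-0.02  0.01 -0.02]
D 0.0855 0.0855 [0.41, 0.82, 0.95] [-0.17 -0.06 -0.05]
D 0.085 0.0851 [2.07, 2.41, 1.98] [-0.37 -0.07 -0.08]
D 0.0845 0.0846 [3.26, 3.98, 3.77] [-0.59  0.    0.01]
D 0.084 0.0841 [5.74, 5.53, 4.67] [-0.92 -0.02  0.01]
22.7
C 0.086 0.086 [-0.4, 0.11, 0.82] [-0.   -0.03 -0.02]
C 0.0855 0.0856 [3.03, 3.42, 3.97] [0.27 0.12 0.02]
C 0.085 0.0854 [9.41, 8.88, 10.01] [ 0.4   0.32 -0.03]
25.95
```

D is clearly springy at about 3.5 N/mm, and C is rigid, so D is the lid that rocks. Next I push it down at its centre.

```bash
python3 - <<'E'
from h import *
x,y,s=L["D"]
manip.move_ptp((x,y,.11),R); manip.move_l((x,y,.0875))
o=press(x,y,.0875,25,.0115); print(o,manip.current_time())
manip.dwell(.3); print(manip.current_force(),manip.current_ft_torque(),manip.current_ee_pos())
E
```

```text
[(0.0872, -0.05), (0.0865, 0.28), (0.086, 0.39), (0.0855, 0.72), (0.085, -0.26), (0.0847, 4.1), (0.0845, 8.65), (0.0841, 9.2), (0.0836, 9.5), (0.0831, 10.56), (0.0826, 10.37), (0.0821, 11.22), (0.0816, 10.16), (0.0811, 10.49), (0.0807, 12.29), (0.0805, 16.94), (0.0804, 22.53), (0.0803, 27.48)] 32.3667
[-8.04280168  2.59845213 27.74612213] [0.56470907 1.45036006 0.00382374] [ 0.49828722 -0.14207175  0.08026851]
```

```bash
python3 - <<'E'
from h import *
import cv2
p,d=manip.grab_frame("scene"); cv2.imwrite("pics/end.png",cv2.resize(p[150:310,230:430,::-1],(800,640))[:600])
P=cloud("scene"); x,y,_=L["D"]
m=(np.hypot(P[:,0]-x,P[:,1]-y)<.031)&(abs(P[:,2]-.081)<.007); q=P[m]
print(m.sum(),np.linalg.lstsq(np.c_[q[:,:2]-[x,y],np.ones(len(q))],q[:,2],rcond=None)[0])
E
```

```text
291 [ 0.02614733 -0.02553783  0.08079583]
```

View pics/end.png

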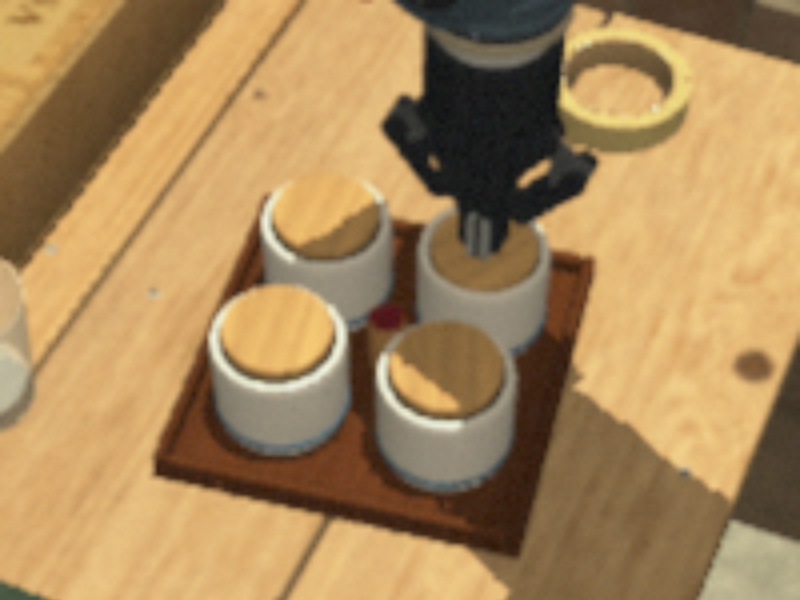

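The crop shows the gripper centred on the far-right lid at crop px (485,255). That lid is level and lower than the others, and the cork (387,325) hasn't moved.

```bash
python3 - <<'E'
from bench import manip
print(manip.current_force(),manip.current_time()); print(manip.sign_off())
E
```

```text
[-8.21755292  3.48786127 27.23884544] 32.7667
the job is handed in; nothing more can be done
None
```

The rocking lid was the one near (0.498, −0.142); I pushed it down until it seated at about z = 0.081, handed in at 32.8 s, and the fingertips are still holding it down with about 27 N.

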